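# Shut all push-push valves and close the cover

### The job

Shut down the small valve box: each of its three push-push valve buttons must be left clicked in (shut), but some may be in already and they look alike, so feel each one first and click only those that stand out. Press gently, not harder than about 20 N. Then swing the clear cover down so that it lies fully closed on the box by itself, without disturbing the things standing around.

Things in the scene. Friction and masses are not known exactly. Their poses are not given: they have to be found in the camera images.
- valve_box: fixed grey housing, open at the top, 80 (x) x 176 (y) x 53 mm high; origin at the centre of its underside on the worktop, x towards the hinge side (away from the robot at yaw 0), y along the row of buttons, z up. Inside is a floor at 40 mm, ringed by a 4 mm rim that reaches 53 mm; the three valves stand in a row along y, 50 mm apart. Hose barbs stick out 23 mm at the back and the +y end.
- valve_a: one of three equal push-push valves, in any of the three places: a fixed 42 mm square aluminium flange (top at 44 mm) with a black round flat button, 26 mm across. Origin under the button's axis at worktop level, z up. The button's top is 57.4 mm above the origin when out (open), about 52.4 mm when clicked in (shut); this pose does not tell which. At least one of the three is out at the start.
- valve_b: as valve_a, in another place. Spring of each button: about 3 N to start moving from out, 4 N at 5 mm, 5.5 N at 10 mm, then a rubber end stop (top at 47 mm), about 6 N more for each mm; not over 20 N. A button that is in feels solid up to about 4 N, then gives. A light touch (1 to 2.5 N) moves neither.
- valve_c: as valve_a, in the third place. Pressing a button onto its end stop (8 to 12 N, top below 47 mm) and letting go clicks it over: one that was out stays in, one that was in comes out. A press that ends with the top above 50 mm changes nothing.
- cover (a joint): angle of the cover, rad: 0 closed (lying on the rim), grows as it opens, stop at 2.25 (leaning back past upright); starts at 1.8 to 2.2. The hinge is slightly stiff: the cover stays put above about 1.2 rad and falls shut slowly by itself below 1.0. A button that is out holds it 0.1 rad or more ajar; pushing on the cover cannot click a button in.
- cover_hinge (a point): middle of the hinge line, on the far (+x) rim of the box, 39 mm from the box's centre and 53 mm above the worktop; the hinge line runs along the box's y
- cover_edge (a point): middle of the cover's free edge, 78 mm from the hinge line. The cover is 174 mm long, 5 mm thick, 80 g: a clear pane in a grey frame with an 8 mm thick finger tab (50 mm long, reaching 7.5 mm further out) in the middle of this edge
- sample_pot_mid (a point): bystander: small white sample pot, 37 mm across, 42 mm high; point at its centre, half-way up
- bottle_mid (a point): bystander: small white screw-cap bottle, 48 mm across, 75 mm high; point at its centre, half-way up
- beaker_mid (a point): bystander: small clear beaker, 75 mm across, 88 mm high; point at its centre, half-way up
Mind the look-alikes: they are no part of the job. Of the things that look like the valve_box, the larger one is meant.

How it is judged:
By the outcome, as a careful person would: the job done as asked, in the order asked, and still so for the second after the job is handed in, with the robot touching nothing.
It also fails if it takes over 56 s, if anything falls off the work surface, if the arm or the gripper's body presses on something with over 40 N, if the wrist force passes 120 N, or if a joint passes its speed limit or range.

### The arm

A 7-joint arm with a two-finger parallel gripper is mounted at the origin on a cart in front of the work surface, level with it; the furniture and walls round the work are solid. World frame = base frame: x ahead of the robot, y to its left, z up, the work surface at z = 0. Lengths are in m, angles in rad, forces in N, time in s.
With the tool pointing down it reaches from about 0.425 to 0.875 m from the base axis. Payload 8.4 kg.
Tool frame: the origin (TCP) lies at the very end of the fingers, on their centre line; the grasp point (between the pads) lies behind it (manip.hold_point_z is the x of the grasp point in the tool frame, in m); x points along the fingers, y is the direction in which the jaws open and shut, and the axes are right-handed (so a half turn about x gives the same grasp; the last joint's range is limited). The gripper opens to 85 mm and grips with 20 to 120 N. Pads are 22 mm wide; open, the fingers measure 114 mm over their backs; the gripper's body (76 mm by 85 mm) begins 54 mm behind the grasp point. The pads swing forward as they close: fully open they stand 13 mm farther back than shut.
Start: joints at [1.184, 0.333, 0.04, 1.465, -0.013, 1.343, -0.059], TCP at [0.184, -0.623, 0.231] pointing down, gripper open.
Joint ranges: [-2.58, 2.58], [-0.38, 2.09], [-1.3, 1.39], [0.25, 2.4], [-1.5, 4.64], [0.08, 2.09], [-2.65, 2.65]. Speed limits (rad/s): [2.22, 2.22, 2.79, 2.79, 3.14, 3.14, 3.14].

### API

Orientations are given as a rotation vector (axis times angle).
In Python, from bench import manip, vision, workorder gives the robot as it stands.
- The arm moves only by the tool servo_tool, never from a script. Its argument "commands" is a list of rows, each a list of 3 entries, a list of its own where there are three numbers: the closure in counts, from 0 (fully open) to 255 (shut), then the shift along the tool's x, y, z in m, then the turn about the tool's x in degrees. In form: [[claw, [dx, dy, dz], twist], ...]. A call has 1 to 20 rows; each row is the pose to reach, as a shift and turn from the pose measured when the call began, along the tool's axes at that moment; what a row does not reach only later rows make up. A row lasts 1/10 s, in which the tool goes at most 50 mm and 8.59 degrees, less where a joint would pass 70% of its speed; a pose out of reach is approached as far as the arm can. A call with a gripper value outside its range is refused whole. The fingers move at their own pace and stop on an object; "force" is the grip in N (left out, the last holds). Time passes only in rows, so rows that repeat a pose let the fingers close. It gives the time, the measured TCP pose, the force and the opening at its end, in the units of the state.
- manip.state(): the state, without advancing time (a new reading comes with each control period).
- vision.get_image(name): name is "scene" or "top" or "wrist"; returns a dict with "color" (480x640x3 uint8, red, green, blue), "depth" (480x640 float32, m along the optical axis (not along the pixel's ray), 0 where there is no reading), "intrinsics" (3x3 intrinsics, pixels), "rvec" (rotation vector, rad) and "tvec" (3), from world to camera coordinates, as OpenCV has them; the wrist camera has in their place "mount" (4x4, takes a point from camera to tool coordinates, whose origin is the TCP and whose axes are the tool frame's). Camera axes: x right, y down, z forward; pixel columns grow to the right and rows downward; lengths in m; the calibration is good to about 2 mm. A picture is of the moment at which its call begins: read the wrist's pose just before it.
- workorder.close_job(): hands the job in, once; it reports no verdict.
The state is a dict: "time": time; "joint_positions": joint angles; "dq": joint speeds; "joint_efforts": joint torques, N m; "eef_pos": TCP position; "tool_rot": TCP orientation; "force": force on the tool from outside, world axes, zero at the start; "wrist_torque": the same for the moment, N m; "width": finger opening in m.
Only numpy, scipy, OpenCV 4.12 (cv2) and the standard library are available. Lean on these libraries where they do the work, as an engineer would, in place of code of your own. Each camera call takes 0.05 s, during which the arm holds its last target.

## Working session

There is one attempt and no reset: what is moved stays moved. The work goes in short steps, Python scripts to look and compute and a tool call to move; the robot and the scene stay as the last step left them, time stands still between calls to the robot, and variables do not carry over. Pictures are saved under pics/ and viewed, and the job is handed in when it is done.

Besides the shell and the picture viewer there is one more tool, called after "Call:" as name(argument=value, ...), one argument or row to a line, values as JSON. servo_tool: Moves the arm, as the interface text tells. Its arguments: {"type":"object","properties":{"commands":{"type":"array"},"force":{"type":"number"}},"required":["commands"]}

```bash
ls; mkdir -p pics; cat > h.py <<'E'
import numpy as np, cv2
from bench import manip, vision, workorder
def cap(n):
    im=vision.get_image(n); cv2.imwrite
    return im
def save(im,f): cv2.imwrite('pics/'+f,im['color'][:,:,::-1])
def world(im,u,v,d=None):
    K=im['intrinsics'];R=cv2.Rodrigues(np.array(im['rvec'],float))[0];t=np.array(im['tvec'],float).ravel()
    if d is None: d=im['depth'][v,u]
    p=d*np.linalg.inv(K)@np.array([u,v,1.])
    return R.T@(p-t)
def cloud(im):
    K=im['intrinsics'];R=cv2.Rodrigues(np.array(im['rvec'],float))[0];t=np.array(im['tvec'],float).ravel()
    v,u=np.mgrid[:480,:640];d=im['depth']
    p=np.stack([(u-K[0,2])/K[0,0]*d,(v-K[1,2])/K[1,1]*d,d],-1)
    return (p-t)@R
def proj(im,P):
    return cv2.projectPoints(np.array(P,float).reshape(-1,3),np.array(im['rvec'],float),np.array(im['tvec'],float),im['intrinsics'],None)[0].reshape(-1,2)
E
python3 - <<'E'
from h import *
import pickle
s=manip.state();print(s, manip.hold_point_z)
for n in('scene','top'):
    im=cap(n);save(im,n+'0.png');pickle.dump(im,open(n+'0.pkl','wb'));print(n,-cv2.Rodrigues(np.array(im['rvec'],float))[0].T@np.ravel(im['tvec']))
E
```

```text
pics
{'time': 0.0, 'joint_positions': array([ 1.18381394,  0.33392339,  0.03985831,  1.46628598, -0.01337875,
        1.34325201, -0.05848797]), 'dq': array([ 0.00018185,  0.00082257,  0.0003647 ,  0.00110066, -0.00080507,
       -0.00065431,  0.00206794]), 'joint_efforts': array([ 9.23740954e-04, -6.58549762e+01,  1.36583816e+00, -4.05562627e+01,
        1.67985039e-02,  1.26290100e-02,  2.70049156e-06]), 'eef_pos': array([ 0.18433545, -0.62284874,  0.23040577]), 'tool_rot': array([ 2.06726685,  0.30123345, -2.06800454]), 'force': array([ 1.10788254, -0.39577088, -0.46168597]), 'wrist_torque': array([-0.02058015,  0.0263439 ,  0.01723106]), 'width': 0.08545726627994145} -0.0187
scene [0.10430589 0.46465887 0.68943443]
top [ 0.39989056 -0.02346193  0.91687137]
```

View pics/scene0.png

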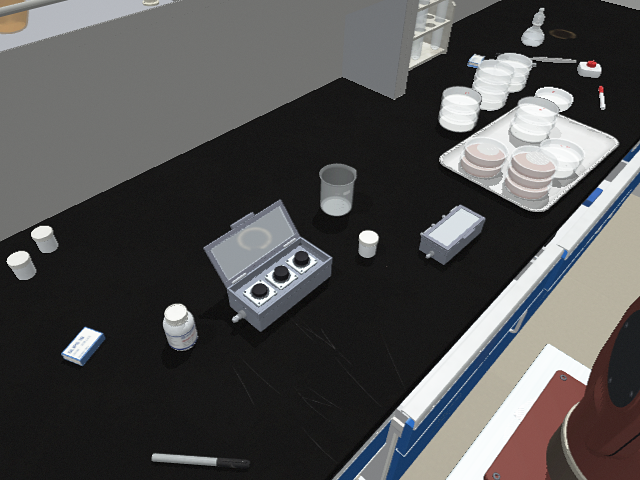

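View pics/top0.png

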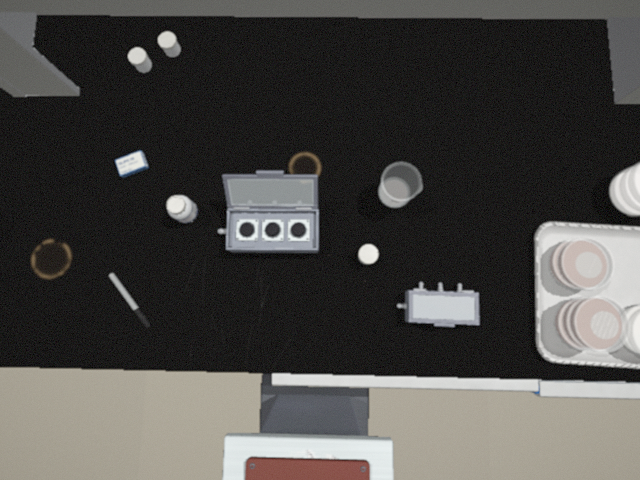

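The candidates are the open box with three black buttons (top ~(272,230), scene ~(275,270)) and the smaller closed box (top (443,307), scene (452,235)). The open one is larger and shows three valves, so it should be the one meant. I'll measure it and confirm in a crop.

```bash
python3 - <<'E'
from h import *
import pickle
im=pickle.load(open('top0.pkl','rb'));C=cloud(im)
for n,(u,v) in dict(bL=(247,230),bM=(272,230),bR=(298,230),c1=(228,252),c2=(318,252),c3=(318,210),c4=(229,210),tab=(270,173),pane=(270,190),edgeL=(225,178),edgeR=(317,178),pot=(368,254),bot=(178,202),bkr=(400,185),dec1=(410,322),dec2=(478,322)).items():
    print(n,C[v,u].round(4))
c=im['color'].astype(int).sum(2)
# buttons: dark blobs w/ height
m=((c<150)&(C[...,2]>0.045)&(C[...,2]<0.065)).astype(np.uint8)
m[:200]=0;m[260:]=0;m[:,:225]=0;m[:,325:]=0
n,l,st,ce=cv2.connectedComponentsWithStats(m)
for i in range(1,n):
    if st[i,4]>40: 
        P=C[l==i]; print('btn',st[i],P.mean(0).round(4),np.median(P[:,2]).round(4),P.min(0).round(4),P.max(0).round(4))
a=cv2.resize(im['color'][150:270,150:430,::-1],None,fx=2.8,fy=2.8,interpolation=2);cv2.imwrite('pics/crop1.png',a)
im=pickle.load(open('scene0.pkl','rb'));C2=cloud(im)
for n,(u,v) in dict(bL=(261,290),bM=(282,272),bR=(302,258),pot=(368,237),bott=(176,312),tab=(241,220),pane=(250,240),beakerrim=(338,170)).items(): print(n,C2[v,u].round(4))
a=cv2.resize(im['color'][190:340,190:350,::-1],None,fx=4,fy=4,interpolation=2);cv2.imwrite('pics/crop2.png',a)
E
```

```text
bL [0.5374 0.1245 0.0524]
bM [0.5375 0.0758 0.0575]
bR [0.5388 0.0263 0.0555]
c1 [ 0.5002  0.1704 -0.0023]
c2 [ 0.5038 -0.0121 -0.0025]
c3 [ 0.5907 -0.0103 -0.0035]
c4 [0.5758 0.1611 0.0532]
tab [0.6324 0.0763 0.118 ]
pane [0.6084 0.0789 0.0874]
edgeL [0.6233 0.159  0.1119]
edgeR [ 0.658  -0.0069 -0.0015]
pot [ 0.4972 -0.109   0.0388]
bot [0.5853 0.2545 0.0742]
bkr [ 0.6458 -0.1784 -0.001 ]
dec1 [ 0.3704 -0.1888  0.0344]
dec2 [ 0.3733 -0.3149  0.0385]
bL [0.5336 0.1277 0.0517]
bM [0.5343 0.0788 0.0573]
bR [0.534  0.0309 0.0567]
pot [ 0.4941 -0.1047  0.0429]
bott [0.5792 0.2597 0.0725]
tab [0.6311 0.0814 0.1165]
pane [0.6076 0.0842 0.0868]
beakerrim [ 0.6483 -0.1901  0.0735]
```

View pics/crop1.png

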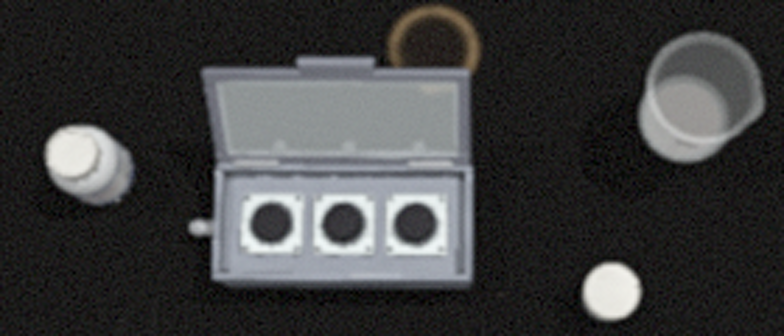

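View pics/crop2.png

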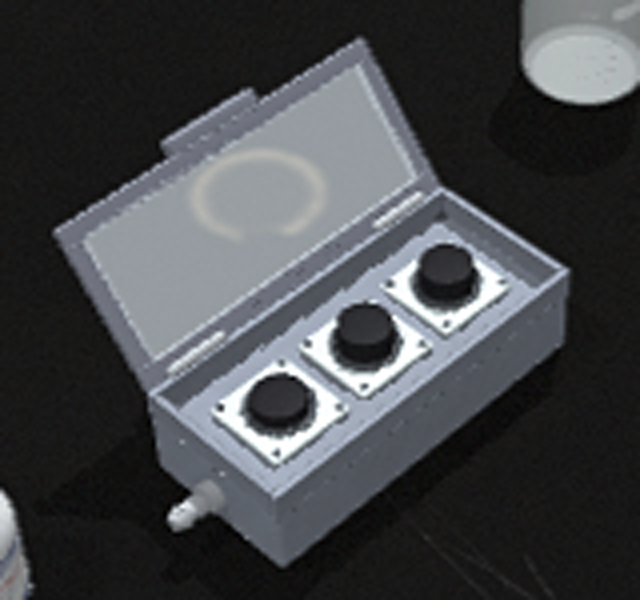

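The crops confirm it: the open box with three buttons is meant. The left button looks lower in the image, but I'll feel all three.

```bash
python3 - <<'E'
from h import *
import pickle
s=manip.state();R=cv2.Rodrigues(s['tool_rot'])[0];print(R.round(3))
for nm in('top','scene'):
    im=pickle.load(open(nm+'0.pkl','rb'));C=cloud(im);c=im['color'].astype(int).max(2)
    # buttons
    m=((c<75)&(C[...,2]>0.046)&(C[...,2]<0.062)&(abs(C[...,0]-.537)<.02)&(abs(C[...,1]-.077)<.075)).astype(np.uint8)
    n,l,st,ce=cv2.connectedComponentsWithStats(m)
    for i in range(1,n):
        if st[i,4]>30:
            P=C[l==i];print(nm,st[i],((P.min(0)+P.max(0))/2).round(4),P.mean(0).round(4),np.median(P[:,2]).round(4))
    # rim
    m=(abs(C[...,2]-.053)<.004)&(c>80)&(abs(C[...,0]-.537)<.055)&(abs(C[...,1]-.077)<.11)
    P=C[m].astype(np.float32);r=cv2.minAreaRect(P[:,:2]*1000);print('rim',r)
    # cover plane
    m=(C[...,2]>.065)&(C[...,2]<.13)&(abs(C[...,1]-.077)<.1)&(C[...,0]>.56)&(C[...,0]<.68)
    P=C[m];i=P[:,2].argmax();print('cover top',P[i],np.polyfit(P[:,2],P[:,0],1))
    for q,b in dict(pot=(.495,-.107,.04),bot=(.583,.256,.06),bk=(.65,-.185,.07)).items():
        m=(np.hypot(C[...,0]-b[0],C[...,1]-b[1])<.05)&(C[...,2]>.015);P=C[m];print(q,((P.min(0)+P.max(0))/2).round(3),P[:,2].max().round(3))
E
```

```text
[[-0.001  0.284 -0.959]
 [ 0.001 -0.959 -0.284]
 [-1.    -0.001  0.   ]]
top [240 223  13  13 129] [0.5396 0.1266 0.0512] [0.539  0.1264 0.0514] 0.0515
top [266 223  13  13 131] [0.5397 0.0761 0.0542] [0.5392 0.0762 0.0562] 0.0564
top [292 223  13  13 134] [0.5407 0.0263 0.0534] [0.5398 0.0266 0.0563] 0.0567
rim ((543.150634765625, 77.75428009033203), (86.51725769042969, 175.4127960205078), 1.1684398651123047)
cover top [0.63337014 0.07966209 0.12071729] [0.81742171 0.53637012]
pot [ 0.497 -0.108  0.031] 0.046
bot [0.58  0.259 0.046] 0.077
bk [ 0.634 -0.169  0.053] 0.091
scene [294 251  15  15 166] [0.538  0.0287 0.0526] [0.5371 0.0301 0.0541] 0.0553
scene [273 266  16  15 175] [0.538  0.0788 0.0522] [0.5365 0.0797 0.0544] 0.0556
scene [252 284  15  13 155] [0.5372 0.1281 0.0497] [0.5367 0.129  0.0508] 0.0512
rim ((541.68603515625, 77.28778076171875), (87.86302947998047, 178.30722045898438), 0.64969402551651)
cover top [0.63033322 0.07730439 0.1189749 ] [0.8102784  0.53641771]
pot [ 0.495 -0.108  0.03 ] 0.045
bot [0.577 0.262 0.046] 0.076
bk [ 0.633 -0.17   0.055] 0.09
```

Call:
servo_tool(
  commands=[
    [255,[0,-0.18,-0.35],0],
    [255,[0,-0.18,-0.35],0],
    [255,[0,-0.18,-0.35],0],
    [255,[0,-0.18,-0.35],0],
    [255,[0,-0.18,-0.35],0],
    [255,[0,-0.18,-0.35],0],
    [255,[0,-0.18,-0.35],0],
    [255,[0,-0.18,-0.35],0],
    [255,[0.03,-0.523,-0.525],16.5],
    [255,[0.03,-0.523,-0.525],16.5],
    [255,[0.03,-0.523,-0.525],16.5],
    [255,[0.03,-0.523,-0.525],16.5],
    [255,[0.03,-0.523,-0.525],16.5],
    [255,[0.03,-0.523,-0.525],16.5],
    [255,[0.03,-0.523,-0.525],16.5],
    [255,[0.03,-0.523,-0.525],16.5],
    [255,[0.03,-0.523,-0.525],16.5],
    [255,[0.03,-0.523,-0.525],16.5],
    [255,[0.03,-0.523,-0.525],16.5],
    [255,[0.03,-0.523,-0.525],16.5],
  ],
  force=40,
)

```text
time: 2.1
eef_pos: [0.5392, 0.026, 0.2012]
tool_rot: [-2.219, 0.002, 2.22]
force: [-0.2, 0.5, -0.8]
width: 0.0002
```

Call:
servo_tool(
  commands=[
    [255,[0.05,-0.001,0],0],
    [255,[0.09,-0.001,0],0],
    [255,[0.12,-0.001,0],0],
    [255,[0.134,-0.001,0],0],
    [255,[0.138,-0.001,0],0],
    [255,[0.138,-0.001,0],0],
    [255,[0.138,-0.001,0],0],
  ],
)

```text
time: 2.8
eef_pos: [0.5403, 0.0271, 0.0648]
tool_rot: [-2.221, 0.002, 2.218]
force: [-0.8, -0.1, 0.5]
width: 0.0
```

```bash
python3 - <<'E'
from h import *
s=manip.state();print(s['eef_pos'],s['force'],cv2.Rodrigues(s['tool_rot'])[0].round(3))
save(cap('scene'),'s1.png'); print(manip.state()['force'])
E
```

```text
[0.54032376 0.02706526 0.06476594] [-0.76133052 -0.05298775  0.46982164] [[ 0.002 -0.003 -1.   ]
 [ 0.001 -1.     0.003]
 [-1.    -0.001 -0.002]]
[ 0.09702489 -0.54604254 -0.47689037]
```

View pics/s1.png

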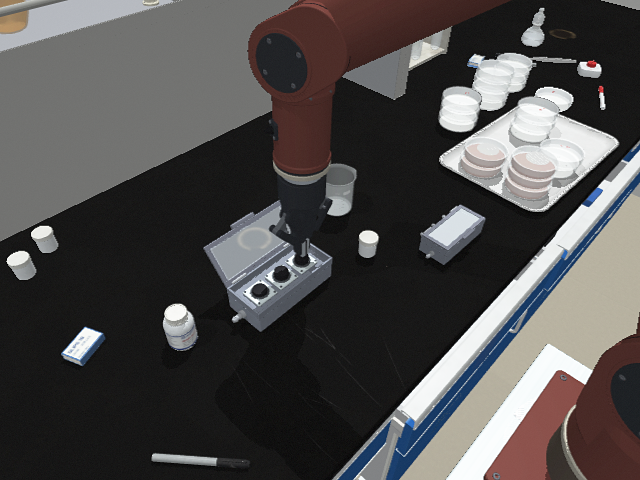

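The closed fingertips stand over the right button (about (302,256)) and the cover is untouched. Next I feel down to 55.5 mm.

Call:
servo_tool(
  commands=[
    [255,[0.005,0,0.001],0],
    [255,[0.007,0,0.001],0],
    [255,[0.0085,0,0.001],0],
    [255,[0.0093,0,0.001],0],
    [255,[0.0093,0,0.001],0],
    [255,[0.0093,0,0.001],0],
    [255,[0.0093,0,0.001],0],
  ],
)

```text
time: 3.55
eef_pos: [0.5395, 0.0272, 0.0556]
tool_rot: [-2.222, 0.002, 2.217]
force: [0.1, -0.8, 4.3]
width: 0.0001
```

```bash
python3 - <<'E'
from h import *
s=manip.state();print(s['eef_pos'],s['force'],s['wrist_torque'])
E
```

```text
[0.5395246  0.02716413 0.05563936] [ 0.11818892 -0.79411831  4.340862  ] [-0.0961175   0.05724843  0.00049359]
```

At 55.6 mm there is already spring force, so the right button is out. I press it to about 46.3 mm and release.

Call:
servo_tool(
  commands=[
    [255,[0.003,0,0],0],
    [255,[0.006,0,0],0],
    [255,[0.008,0,0],0],
    [255,[0.009,0,0],0],
    [255,[0.0094,0,0],0],
    [255,[0.0094,0,0],0],
    [255,[0.0094,0,0],0],
    [255,[0.0094,0,0],0],
  ],
)

```text
time: 4.35
eef_pos: [0.5397, 0.0271, 0.0466]
tool_rot: [-2.222, 0.003, 2.217]
force: [-1.4, -0.4, 8.5]
width: -0.0001
```

Call:
servo_tool(
  commands=[
    [255,[0.0005,0,0],0],
    [255,[0.0007,0,0],0],
    [255,[0.0007,0,0],0],
  ],
)

```text
time: 4.65
eef_pos: [0.5397, 0.0272, 0.0463]
tool_rot: [-2.223, 0.003, 2.217]
force: [-3.3, -1.0, 10.7]
width: -0.0001
```

Call:
servo_tool(
  commands=[
    [255,[-0.003,0,0],0],
    [255,[-0.008,0,0],0],
    [255,[-0.014,0,0],0],
    [255,[-0.014,0,0],0],
    [255,[-0.014,0,0],0],
    [255,[-0.012,0,0],0],
    [255,[-0.009,0,0],0],
    [255,[-0.0083,0,0],0],
    [255,[-0.0083,0,0],0],
    [255,[-0.0083,0,0],0],
  ],
)

```text
time: 5.65
eef_pos: [0.5397, 0.0272, 0.0545]
tool_rot: [-2.222, 0.003, 2.217]
force: [0.5, -0.0, -0.4]
width: 0.0003
```

With no force at 54.5 mm, the right button is now in. Next I feel the middle one.

Call:
servo_tool(
  commands=[
    [255,[-0.012,0,0],0],
    [255,[-0.015,-0.02,0],0],
    [255,[-0.015,-0.05,0.0005],0],
    [255,[-0.015,-0.0503,0.0005],0],
    [255,[-0.015,-0.0503,0.0005],0],
    [255,[-0.008,-0.0503,0.0005],0],
    [255,[-0.003,-0.0503,0.0005],0],
    [255,[-0.0015,-0.0503,0.0005],0],
    [255,[-0.001,-0.0503,0.0005],0],
    [255,[-0.001,-0.0503,0.0005],0],
    [255,[-0.001,-0.0503,0.0005],0],
  ],
)

```text
time: 6.75
eef_pos: [0.5394, 0.0771, 0.0557]
tool_rot: [-2.222, 0.003, 2.217]
force: [0.0, -2.8, 3.2]
width: 0.0
```

Middle button: 3.2 N at 55.7 mm, so it is out. I press it.

Call:
servo_tool(
  commands=[
    [255,[0.003,0,0],0],
    [255,[0.006,0,0],0],
    [255,[0.008,0,0],0],
    [255,[0.0095,0,0],0],
    [255,[0.01,0,0],0],
    [255,[0.01,0,0],0],
    [255,[0.01,0,0],0],
    [255,[0.01,0,0],0],
  ],
)

```text
time: 7.55
eef_pos: [0.5396, 0.0772, 0.0462]
tool_rot: [-2.223, 0.004, 2.216]
force: [-2.0, -2.1, 10.7]
width: -0.0001
```

Call:
servo_tool(
  commands=[
    [255,[-0.003,0,0],0],
    [255,[-0.008,0,0],0],
    [255,[-0.014,0,0],0],
    [255,[-0.014,0,0],0],
    [255,[-0.014,0,0],0],
    [255,[-0.012,0,0],0],
    [255,[-0.009,0,0],0],
    [255,[-0.0083,0,0],0],
    [255,[-0.0083,0,0],0],
    [255,[-0.0083,0,0],0],
  ],
)

```text
time: 8.55
eef_pos: [0.5396, 0.0772, 0.0544]
tool_rot: [-2.223, 0.004, 2.217]
force: [0.2, -0.1, 0.5]
width: -0.0001
```

The middle button is in. Next I feel the left one.

Call:
servo_tool(
  commands=[
    [255,[-0.012,0,0],0],
    [255,[-0.015,-0.02,0],0],
    [255,[-0.015,-0.05,0.0005],0],
    [255,[-0.015,-0.0503,0.0005],0],
    [255,[-0.015,-0.0503,0.0005],0],
    [255,[-0.008,-0.0503,0.0005],0],
    [255,[-0.003,-0.0503,0.0005],0],
    [255,[-0.0015,-0.0503,0.0005],0],
    [255,[-0.001,-0.0503,0.0005],0],
    [255,[-0.001,-0.0503,0.0005],0],
    [255,[-0.001,-0.0503,0.0005],0],
  ],
)

```text
time: 9.65
eef_pos: [0.5393, 0.1275, 0.0555]
tool_rot: [-2.223, 0.004, 2.217]
force: [0.3, 0.1, -0.3]
width: 0.0001
```

Call:
servo_tool(
  commands=[
    [255,[0.0015,0,0],0],
    [255,[0.0025,0,0],0],
    [255,[0.0033,0,0],0],
    [255,[0.0033,0,0],0],
    [255,[0.0033,0,0],0],
  ],
)

```text
time: 10.15
eef_pos: [0.5394, 0.1275, 0.0524]
tool_rot: [-2.223, 0.003, 2.216]
force: [-0.8, 0.1, 1.9]
width: -0.0
```

The left button is solid at 52.4 mm with 1.9 N, so it was in already and I leave it. I rise and go behind the cover.

Call:
servo_tool(
  commands=[
    [255,[-0.05,0,0],0],
    [255,[-0.1,0,0],0],
    [255,[-0.14,0.02,0],0],
    [255,[-0.14,0.05,-0.05],0],
    [255,[-0.14,0.05,-0.1],0],
    [255,[-0.14,0.05,-0.136],0],
    [255,[-0.14,0.05,-0.136],0],
    [255,[-0.14,0.05,-0.136],0],
  ],
)

```text
time: 10.95
eef_pos: [0.6748, 0.0772, 0.1913]
tool_rot: [-2.22, 0.003, 2.218]
force: [-0.7, 0.8, 0.6]
width: 0.0
```

```bash
python3 - <<'E'
from h import *
import pickle
s=manip.state();print(s['eef_pos'],s['force'])
im=cap('scene');save(im,'s2.png')
C=cloud(im);c=im['color'].astype(int).max(2)
m=((c<75)&(C[...,2]>0.046)&(C[...,2]<0.062)&(abs(C[...,0]-.537)<.02)&(abs(C[...,1]-.077)<.075)).astype(np.uint8)
n,l,st,ce=cv2.connectedComponentsWithStats(m)
for i in range(1,n):
    if st[i,4]>30: P=C[l==i];print(P.mean(0).round(4))
E
```

```text
[0.67483717 0.07717551 0.1913304 ] [-0.7335789   0.75981774  0.60505169]
[0.5377 0.0295 0.0507]
[0.5371 0.0793 0.0507]
[0.5368 0.1291 0.0507]
```

View pics/s2.png

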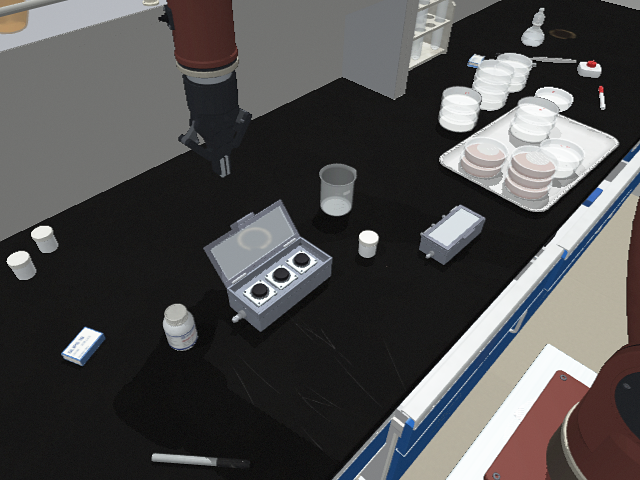

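All three buttons read the same height, the cover is still leaning back, and the fingers at (224,170) are clear behind it. I descend behind the tab.

Call:
servo_tool(
  commands=[
    [255,[0.04,0,0],0],
    [255,[0.07,0,0],0],
    [255,[0.088,0,0],0],
    [255,[0.088,0,0.01],0],
    [255,[0.088,0,0.02],0],
    [255,[0.088,0,0.02],0],
  ],
)

```text
time: 11.6
eef_pos: [0.6535, 0.0782, 0.1063]
tool_rot: [-2.224, 0.002, 2.216]
force: [-0.9, 0.2, 0.6]
width: -0.0001
```

Call:
servo_tool(
  commands=[
    [255,[0,0,0.008],0],
    [255,[0,0,0.016],0],
    [255,[0,0,0.024],0],
    [255,[0,0,0.032],0],
    [255,[0,0,0.04],0],
    [255,[0,0,0.048],0],
    [255,[0,0,0.056],0],
    [255,[0,0,0.064],0],
    [255,[0,0,0.07],0],
    [255,[0,0,0.07],0],
  ],
)

```text
time: 12.6
eef_pos: [0.5827, 0.0783, 0.1061]
tool_rot: [-2.224, 0.002, 2.217]
force: [0.2, 0.2, -0.1]
width: 0.0002
```

```bash
python3 - <<'E'
from h import *
s=manip.state();print(s['eef_pos'],s['force'])
im=cap('scene');cv2.imwrite('pics/s3.png',cv2.resize(im['color'][100:340,150:400,::-1],None,fx=2.4,fy=2.4))
E
```

```text
[0.58269277 0.07833487 0.10607866] [ 0.24444875  0.19112835 -0.13892176]
```

View pics/s3.png

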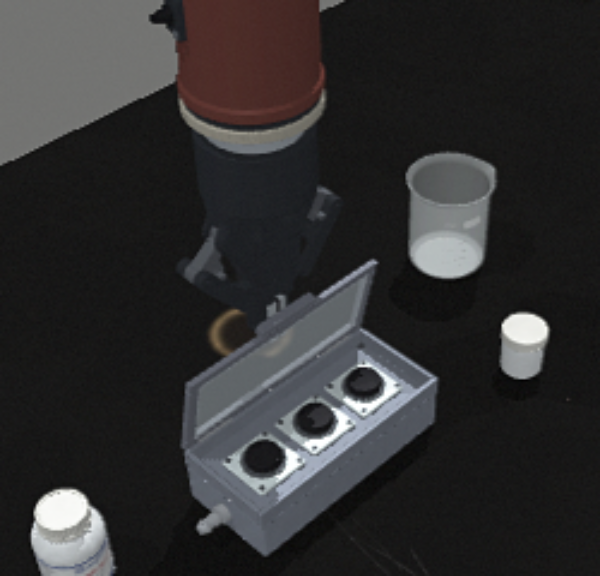

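The cover now stands about upright with the fingers behind the tab (crop about (275,305)). I keep going at a slower pace.

Call:
servo_tool(
  commands=[
    [255,[0,0,0.005],0],
    [255,[0,0,0.01],0],
    [255,[0,0,0.015],0],
    [255,[0,0,0.02],0],
    [255,[0,0,0.025],0],
    [255,[0,0,0.03],0],
    [255,[0,0,0.034],0],
    [255,[0,0,0.038],0],
    [255,[0,0,0.038],0],
    [255,[0,0,0.038],0],
  ],
)

```text
time: 13.65
eef_pos: [0.5453, 0.0783, 0.1061]
tool_rot: [-2.225, 0.002, 2.216]
force: [0.7, 0.3, -0.5]
width: -0.0001
```

```bash
python3 - <<'E'
from h import *
s=manip.state();print(s['eef_pos'],s['force'])
im=cap('scene');cv2.imwrite('pics/s4.png',cv2.resize(im['color'][100:340,150:400,::-1],None,fx=2.4,fy=2.4))
E
```

```text
[0.54533043 0.07831628 0.10609728] [ 0.70159047  0.34641789 -0.53885508]
```

View pics/s4.png

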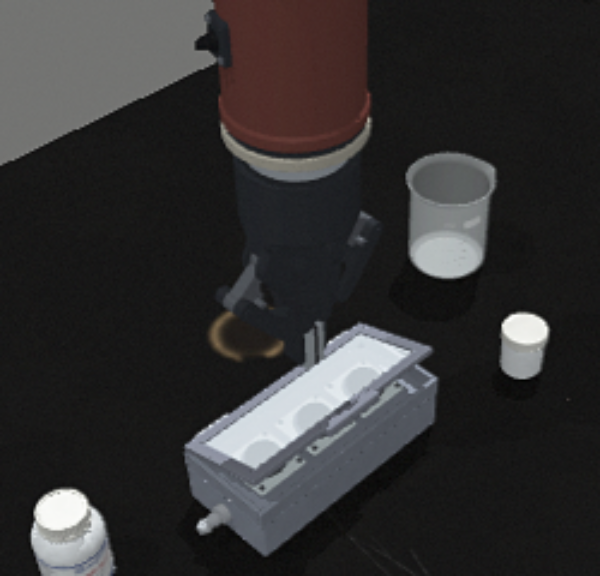

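The cover is falling shut by itself. I lift clear and let it settle.

Call:
servo_tool(
  commands=[
    [255,[-0.04,0,0],0],
    [255,[-0.09,0,0],0],
    [255,[-0.13,0,-0.05],0],
    [255,[-0.13,0,-0.1],0],
    [255,[-0.13,0,-0.14],0],
    [255,[-0.13,0,-0.15],0],
    [255,[-0.13,0,-0.15],0],
    [255,[-0.13,0,-0.15],0],
    [255,[-0.13,0,-0.15],0],
    [255,[-0.13,0,-0.15],0],
    [255,[-0.13,0,-0.15],0],
    [255,[-0.13,0,-0.15],0],
    [255,[-0.13,0,-0.15],0],
    [255,[-0.13,0,-0.15],0],
    [255,[-0.13,0,-0.15],0],
  ],
)

```text
time: 15.2
eef_pos: [0.6949, 0.078, 0.2367]
tool_rot: [-2.225, 0.002, 2.216]
force: [-0.0, -0.6, -0.7]
width: 0.0
```

```bash
python3 - <<'E'
from h import *
s=manip.state();print(s['time'],s['eef_pos'],s['force'])
for nm in('scene','top'):
    im=cap(nm);C=cloud(im)
    if nm=='scene':cv2.imwrite('pics/s5.png',cv2.resize(im['color'][140:360,150:400,::-1],None,fx=2.4,fy=2.4))
    m=(C[...,2]>.045)&(C[...,2]<.1)&(abs(C[...,1]-.077)<.08)&(C[...,0]>.49)&(C[...,0]<.57)
    P=C[m]; A=np.c_[P[:,0]-.577,P[:,1]-.077,np.ones(len(P))];print(nm,len(P),np.linalg.lstsq(A,P[:,2],rcond=None)[0].round(4),np.percentile(P[:,2],[2,50,98]).round(4))
    for q,b in dict(pot=(.495,-.107,.04),bot=(.583,.256,.06),bk=(.65,-.185,.07)).items():
        m=(np.hypot(C[...,0]-b[0],C[...,1]-b[1])<.05)&(C[...,2]>.015);P=C[m];print(q,((P.min(0)+P.max(0))/2).round(3))
E
```

```text
15.2 [0.69486945 0.07795615 0.23665829] [-0.02949406 -0.60341372 -0.65155423]
scene 3217 [-0.001  -0.0015  0.0553] [0.0484 0.0554 0.0597]
pot [ 0.495 -0.107  0.029]
bot [0.577 0.261 0.046]
bk [ 0.633 -0.17   0.053]Traceback (most recent call last):
  File "<stdin>", line 7, in <module>
    return _quantile_unchecked(
        a, q, axis, out, overwrite_input, method, keepdims, weights)
    return _ureduce(a,
                    func=_quantile_ureduce_func,
    ...<5 lines>...
                    overwrite_input=overwrite_input,
                    method=method)
    r = func(a, **kwargs)
    result = _quantile(arr,
                       quantiles=q,
    ...<2 lines>...
                       out=out,
                       weights=wgt)
    slices_having_nans = np.isnan(arr[-1, ...])
                                  ~~~^^^^^^^^^
IndexError: index -1 is out of bounds for axis 0 with size 0
```

View pics/s5.png

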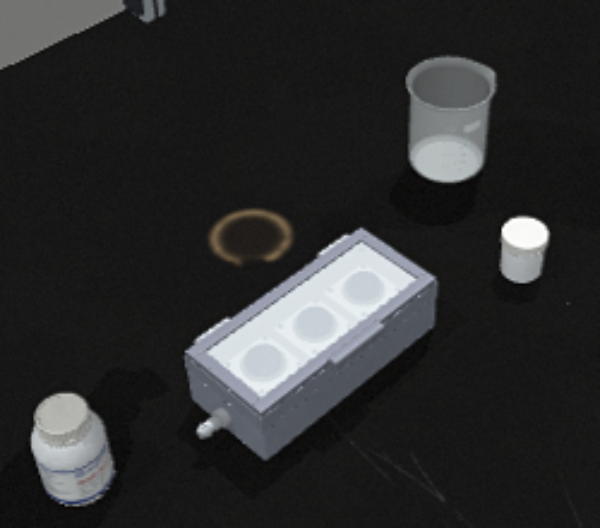

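The cover lies flat (slope −0.001 rad, height about 55 mm) and the bystanders are where they were. The top camera gave no reading because the arm blocks its view. I hand in.

```bash
python3 -c "
from h import *
print(workorder.close_job())"
```

```text
the job is handed in; nothing more can be done
None
```

The valve box is shut down: all three buttons are in, and the cover lies closed by itself. I handed the job in at about 15 s.

- **Buttons:** I felt all three. The right and middle ones stood out, so I clicked each in with a peak reading of about 10.7 N. Afterwards neither gave any force at 54.5 mm. The left one was already in, solid at 52.4 mm under 1.9 N, so I left it. The camera then showed all three at the same height.
- **Cover:** I pushed it from behind past upright, and it fell shut by itself. The scene camera shows it flat, with a slope of about 0.001 rad.
- **Bystanders:** The pot, bottle and beaker are within about 2 mm of where they started. The arm is clear of everything.
- **Check that failed:** I meant to repeat the last check with the top camera, but it had no reading over the box, most likely because the arm was in its view. The final check rests on the scene camera alone.

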